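# Load the cell test rack and hold its click lever at four clicks

### The job

Complete the grid in the cell test rack: stand the two loose D cells in its two empty front nests, button end up and right down like the two behind them. Then swing the red-knobbed lever clockwise (seen from above) exactly four clicks from rest, never as far as the fifth, and finish with the fingers still holding it there, because it springs back when let go. Do not start the lever until both cells are in, and leave everything else on the tables where it is.

Things in the scene. Friction and masses are not known exactly. Their poses are not given: they have to be found in the camera images.
- cell_a_mid (a point): Centre (half-way up) of a loose D cell standing on the table: a cylinder 33 mm in diameter and 60 mm tall, dark blue below and gold above, button end up, about 0.14 kg. z axis along the cell, up.
- cell_b_mid (a point): Centre (half-way up) of the second loose D cell, just like the first; either cell may go in either empty nest.
- nest_front_left (a point): Centre of the floor of the empty front nest farther from the lever: a round hole 40 mm in diameter, 16 mm deep, in a green block whose top is 16 mm above this point and 32 mm above the table. A cell seated in it has its centre about 29 mm above this point and its top 43 mm above the block. Axes: those of the rack (x away from the rack's front, y to its left, z up). Behind it (56 mm along +x) stands a cell that is fixed in the rack.
- nest_front_right (a point): Centre of the floor of the other empty front nest, next to the lever, same size and axes; 70 mm from the first along the rack's y. A fixed cell stands 56 mm behind it too.
- lever_pivot (a point): Point on the upright axis of the lever, level with the middle of the knob (71 mm above the table). Fixed to the rack, axes as the rack's (x away from its front, y left, z up). The grey base plate of the rack is 140 mm deep (x), 305 mm wide (y), 10 mm thick.
- lever_knob (a point): Middle of the upright red knob on the end of the lever: a round post 22 mm in diameter and 50 mm tall, from 46 to 96 mm above the table, on an arm 16 mm wide whose top is 46 mm above the table. It is 85 mm from the lever's axis and moves on a level arc about it; it turns with the lever (it does not spin). At rest it lies from the pivot in the direction (-0.707, -0.707) of the rack's x, y.
- lever (a joint): Turn of the lever, rad: 0 at rest on its stop, growing clockwise seen from above, toward the nests; far stop 1.571. One click every 0.262 (15 degrees; a white mark on the plate for each, the first at rest): four clicks is 1.047. It does not lock: a spring drives it back to rest. Push at the knob: on the click about 3.5 N at rest to 8 N at the far stop; between clicks it first rises, then falls, by 3 N.
- jar: Bystander: a white plastic parts jar with a red lid, 45 mm across, 61 mm tall, standing at the back left. Origin at the centre of its underside.
- reel: Bystander: a small reel of solder, 55 mm across, 45 mm tall, to the left of the loose cells. Origin at the centre of its underside.
- tape: Bystander: a roll of brown tape lying flat, 87 mm across, 24 mm tall, near the front edge of the table. Origin at the centre of its underside.
- driver: Bystander: a screwdriver with an orange handle, 196 mm long, lying at the front right. Origin at the centre of its underside.
- cutters: Bystander: side cutters with red handles, 150 mm long, lying at the far right. Origin at the centre of its underside.
Things that resemble listed ones, but are neither listed nor needed, are in the scene too. Leave any green, pink or purple look-alike of the part that bears cell_b_mid alone.

How it is judged:
By the outcome, as a careful person would: the job done as asked, in the order asked, and still so for the second after the job is handed in, while the arm keeps its last pose, push and grip.
It also fails if it takes over 59 s, if anything falls off the work surface, if the arm or the gripper's body presses on something with over 40 N, if the wrist force passes 120 N, or if a joint passes its speed limit or range.

### The arm

A 6-joint arm with a two-finger parallel gripper is mounted at the origin on a cart in front of the work surface, level with it; the furniture and walls round the work are solid. World frame = base frame: x ahead of the robot, y to its left, z up, the work surface at z = 0. Lengths are in m, angles in rad, forces in N, time in s.
With the tool pointing down it reaches from about 0.35 to 0.975 m from the base axis. Payload 4.9 kg.
Tool frame: the origin (TCP) lies at the very end of the fingers, on their centre line; the grasp point (between the pads) lies 19 mm behind it; z points along the fingers, y is the line along which they close (so a half turn about z gives the same grasp; the last joint's range is limited). The gripper opens to 85 mm and grips with 20 to 120 N. Pads are 22 mm wide; open, the fingers measure 114 mm over their backs; the gripper's body (76 mm by 85 mm) begins 54 mm behind the grasp point. The pads swing forward as they close: fully open they stand 13 mm farther back than shut.
Start: joints at [-1.402, 0.053, 1.613, -0, 1.476, -0.119], TCP at [0.177, -0.599, 0.231] pointing down, gripper open.
Joint ranges: [-3.01, 3.01], [-1.01, 2.22], [0.06, 2.58], [-1.02, 4.17], [0.09, 2.62], [-3.14, 3.14]. Speed limits (rad/s): [2.57, 2.57, 3.14, 3.14, 3.14, 3.14].

### API

Orientations are given as a unit quaternion [w, x, y, z].
In Python, from plant import manip gives the robot as it stands.
- The arm moves only by the tool move_arm, never from a script. Its argument "plan" is a list that holds one entry, the list of rows, each a list of 7 numbers: the shift along the tool's x, y, z as a fraction of full scale, then the turn, a rotation vector about the tool's x, y, z as a fraction of full scale, then the closure, from 0 (fully open) to 1 (shut). In form: [[[dx, dy, dz, wx, wy, wz, fingers], ...]]. A call has exactly 10 rows; each row shifts and turns the commanded pose from where the row before left it, along the tool's axes as they then stand; what a row does not reach is not made up. Full scale, the value 1, is 0.12 m for a shift and 0.15 rad for a turn. A row lasts 1/8 s, in which the tool goes at most 62.5 mm and 10.7 degrees, less where a joint would pass 70% of its speed; a pose out of reach is approached as far as the arm can. A call with a number of a shift or a turn outside -1 to 1 is refused whole. A call with a gripper value outside its range is refused whole. The fingers move at their own pace and stop on an object; the grip force is fixed at half the most. Time passes only in rows, so rows that do not move let the fingers close, or fill a call up. It gives the time, the measured TCP pose, the force, the opening and the grip force at its end, in the units of the state.
- manip.state(): the state, without advancing time (a new reading comes with each control period).
- manip.grab_frame(name): name is "scene" or "top" or "wrist"; returns a dict with "pixels" (420x560x3 uint8, blue, green, red), "depth" (420x560 float32, m along the optical axis (not along the pixel's ray), 0 where there is no reading), "vfov" (degrees; the focal length in pixels is half the picture's height over the tangent of half this angle, whatever the lens; pixels are square), "cx", "cy" (the principal point, pixels), "view" (4x4, takes a point from world to camera coordinates). Camera axes: x right, y down, z forward; pixel columns grow to the right and rows downward; lengths in m; the calibration is good to about 2 mm. A picture is of the moment at which its call begins.
- manip.job_done(): hands the job in; it is judged then, once.
The state is a dict: "time": time; "joint_pos": joint angles; "joint_vel": joint speeds; "joint_efforts": joint torques, N m; "tool_pos": TCP position; "tool_rot": TCP orientation; "contact_force": force on the tool from outside, world axes, zero at the start; "ft_torque": the same for the moment, N m; "gripper_width": opening from 0.0 (shut) to 1.0 (fully open); "grasp_force": force on a finger pad.
Only numpy, scipy, OpenCV 4.12 (cv2) and the standard library are available. Lean on these libraries where they do the work, as an engineer would, in place of code of your own. Each camera call takes 0.05 s, during which the arm holds its last target. There are 200 camera calls.

## Working session

There is one attempt and no reset: what is moved stays moved. The work goes in short steps, Python scripts to look and compute and a tool call to move; the robot and the scene stay as the last step left them, time stands still between calls to the robot, and variables do not carry over. Pictures are saved under pics/ and viewed, at most 12 in all, crops included, and the job is handed in when it is done.

Besides the shell and the picture viewer there is one more tool, called after "Request:" as name([rows], argument=value, ...), one row to a line, values as JSON. move_arm: Moves the arm, as the interface text tells. Its arguments: {"type":"object","properties":{"plan":{"type":"array"}},"required":["plan"]}

```bash
mkdir -p pics; cat > h.py <<'E'
import numpy as np, cv2
from plant import manip
def cam(n):
    f=manip.grab_frame(n); f={k:(np.asarray(v) if k in('pixels','depth','view') else v) for k,v in f.items()}
    f['f']=f['pixels'].shape[0]/2/np.tan(np.radians(f['vfov'])/2); return f
def cloud(f):
    d=f['depth']; v,u=np.indices(d.shape); 
    P=np.stack([(u-f['cx'])/f['f']*d,(v-f['cy'])/f['f']*d,d],-1)
    R=f['view'][:3,:3];t=f['view'][:3,3]
    return (P-t)@R
def ray(f,u,v,z):
    R=f['view'][:3,:3];t=f['view'][:3,3]; c=-R.T@t
    d=R.T@np.array([(u-f['cx'])/f['f'],(v-f['cy'])/f['f'],1]); return c+d*(z-c[2])/d[2]
E
python3 - <<'E'
from h import *
for n in('scene','top'):
    f=cam(n); cv2.imwrite(f'pics/{n}0.png',f['pixels']); np.savez(f'{n}0.npz',**f); print(n,f['f'],f['cx'],f['cy'],f['view'].round(3).tolist())
print(manip.state())
E
```

```text
scene 491.79008875205636 273.0393036256215 211.64925764337926 [[-0.793, -0.609, -0.021, 0.42], [-0.266, 0.377, -0.887, 0.188], [0.548, -0.698, -0.461, 1.479], [0.0, 0.0, 0.0, 1.0]]
top 497.5451318299641 283.68348585023966 201.91877865604374 [[-0.015, -1.0, 0.008, -0.003], [-0.99, 0.014, -0.141, 0.525], [0.14, -0.01, -0.99, 1.706], [0.0, 0.0, 0.0, 1.0]]
{'time': 0.1, 'joint_pos': array([-1.40197669e+00,  5.33234315e-02,  1.61416241e+00, -5.16460982e-05,
        1.47601837e+00, -1.18982670e-01]), 'joint_vel': array([-0.00113324,  0.00051326, -0.00306786,  0.00264297,  0.00091388,
        0.00060341]), 'joint_efforts': array([ 1.49358781e-03, -3.94901133e+01, -3.71364605e+01, -5.55364318e-05,
        3.90617948e-03, -1.11400715e-05]), 'tool_pos': array([ 0.17730347, -0.59872586,  0.23016234]), 'tool_rot': array([-9.54842525e-04,  9.89663277e-01,  1.43407407e-01, -4.95109442e-05]), 'contact_force': array([-0.56153456,  0.19108131, -0.16023404]), 'ft_torque': array([ 0.00802978, -0.00666989,  0.01137672]), 'grasp_force': 0.0, 'gripper_width': 1.0003596890863977}
```

View pics/top0.png

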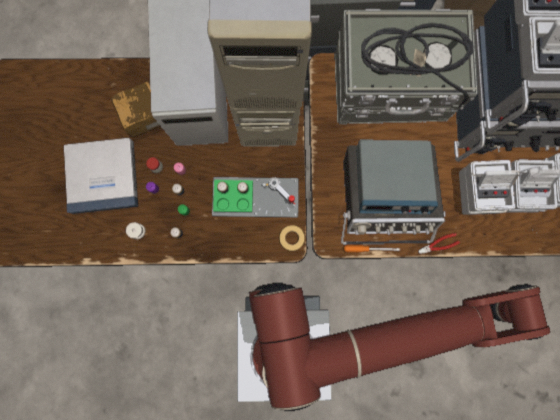

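View pics/scene0.png

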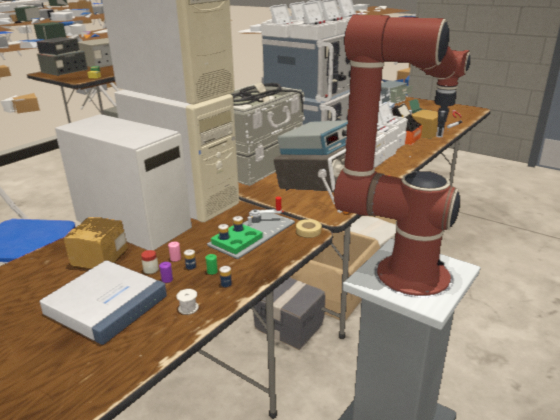

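```bash
python3 - <<'E'
from h import *
f=dict(np.load('top0.npz')); f={k:(v if v.ndim else float(v)) for k,v in f.items()}
P=cloud(f); hsv=cv2.cvtColor(f['pixels'],cv2.COLOR_BGR2HSV)
print('table z',np.median(P[225:245,195:270,2]))
# objects by height
sub=((P[...,2]>0.035)&(P[...,2]<0.12)).astype(np.uint8); sub[:, :140]=0; sub[:150]=0; sub[250:]=0; sub[:,303:]=0
n,l,s,c=cv2.connectedComponentsWithStats(sub)
for i in range(1,n):
    if s[i,4]>8: m=l==i; print(c[i].round(1),s[i,4],P[m].mean(0).round(4),'top',P[m][:,2].max().round(3), ray(f,*c[i],np.median(P[m][:,2])).round(4))
g=cv2.inRange(hsv,(50,100,60),(75,255,255)); g[:,:205]=0; g[:170]=0; g[225:]=0;g[:,260:]=0
q=P[(g>0)&(abs(P[...,2]-.032)<.006)]; print('green',len(q),cv2.minAreaRect((q[:,:2]*1000).astype(np.float32)))
r=cv2.inRange(hsv,(0,150,80),(8,255,255))|cv2.inRange(hsv,(172,150,80),(180,255,255)); r[:,:270]=0;r[:,305:]=0;r[:175]=0;r[215:]=0
print('red',cv2.connectedComponentsWithStats(r)[2:])
k=((P[...,2]>0.006)&(P[...,2]<0.1)).astype(np.uint8); k[:,:205]=0;k[:170]=0;k[222:]=0;k[:,303:]=0
n,l,s,c=cv2.connectedComponentsWithStats(k); i=1+s[1:,4].argmax(); q=P[l==i]; print('base',cv2.minAreaRect((q[:,:2]*1000).astype(np.float32)))
cv2.imwrite('pics/crop.png',cv2.resize(f['pixels'][150:250,140:310],None,fx=4.7,fy=4.7,interpolation=cv2.INTER_CUBIC))
E
```

```text
table z -0.00034097651087243474
[152.8 163.4] 152 [0.6644 0.4451 0.0574] top 0.07 [0.6638 0.4445 0.0597]
[178.4 167.1] 82 [0.6511 0.3566 0.0528] top 0.063 [0.651  0.3565 0.0533]
[280.7 189.3] 206 [ 5.673e-01 -3.000e-04  5.440e-02] top 0.105 [ 0.5683 -0.0006  0.0473]
[221.4 186.3] 106 [0.5788 0.2047 0.0635] top 0.084 [0.5778 0.204  0.0695]
[241.7 186. ] 102 [0.5791 0.1347 0.0624] top 0.079 [0.5778 0.1341 0.0695]
[150.8 186.2] 83 [0.5844 0.4512 0.0531] top 0.065 [0.5842 0.4508 0.0544]
[176.8 188. ] 82 [0.5769 0.3609 0.0533] top 0.064 [0.5768 0.3607 0.0543]
[264.4 183.8] 9 [0.5901 0.0563 0.0391] top 0.046 [0.5905 0.0564 0.0366]
[249.7 190.5] 11 [0.5672 0.1082 0.0379] top 0.042 [0.5674 0.1083 0.0368]
[182.3 208.6] 80 [0.5042 0.3405 0.0538] top 0.064 [0.5041 0.3403 0.0551]
[140.2 229.1] 9 [0.4362 0.487  0.043 ] top 0.051 [0.436  0.4864 0.045 ]
[175.  231.5] 82 [0.4251 0.3646 0.0538] top 0.068 [0.4251 0.3645 0.0544]
green 647 ((552.2603759765625, 169.453857421875), (135.40113830566406, 109.79862976074219), 87.3719711303711)
red (array([[     0,      0,    560,    420, 235173],
       [   289,    196,      5,      6,     27]], dtype=int32), array([[279.49867119, 209.50127353],
       [291.07407407, 198.40740741]]))
base ((552.6564331054688, 92.36205291748047), (308.9786071777344, 149.4765625), 87.12258911132812)
```

View pics/crop.png

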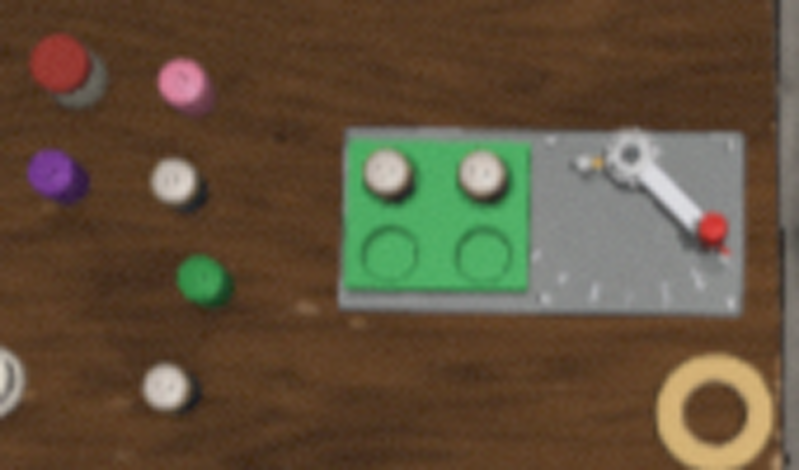

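The top view shows the loose white-topped cells at crop (175,182) and (167,387), the empty nests at (389,254) and (483,254), the lever pivot at (630,153) and the red knob at (712,229). Next I'll move over the rack for a closer look.

Request:
move_arm([
  [[0,0,-0.1,0,0,0.7,0],[0,0,-0.1,0,0,0.7,0],[0,0,-0.1,0,0,0.7,0],[0.12,-0.42,0,0,0,0,0],[0.12,-0.42,0,0,0,0,0],[0.12,-0.42,0,0,0,0,0],[0.13,-0.42,0,0,0,0,0],[0.13,-0.42,0,0,0,0,0],[0.13,-0.42,0,0,0,0,0],[0.13,-0.42,0,0,0,0,0]],
])

```text
time: 1.35
tool_pos: [0.2926, -0.2477, 0.2668]
tool_rot: [-0.0, 1.0, -0.014, 0.0]
contact_force: [0.7, -0.0, 0.7]
gripper_width: 1.002
grasp_force: 0.0
```

Request:
move_arm([
  [[0.18,-0.4,0,0,0,0,0],[0.18,-0.4,0,0,0,0,0],[0.18,-0.4,0,0,0,0,0],[0.18,-0.4,0,0,0,0,0],[0.18,-0.4,0,0,0,0,0],[0.18,-0.4,0,0,0,0,0],[0.18,-0.35,0,0,0,0,0],[0.15,-0.3,0,0,0,0,0],[0,0,0,0,0,0,0],[0,0,0,0,0,0,0]],
])

```text
time: 2.6
tool_pos: [0.4712, 0.1116, 0.2668]
tool_rot: [0.0, 1.0, -0.013, -0.001]
contact_force: [-0.3, -0.6, -0.2]
gripper_width: 1.002
grasp_force: 0.0
```

```bash
python3 - <<'E'
from h import *
s=manip.state(); print(s['time'],s['tool_pos'],s['tool_rot'])
f=cam('wrist'); cv2.imwrite('pics/w1.png',f['pixels']); np.savez('w1.npz',**f); print(f['f'],f['view'].round(3).tolist())
E
```

```text
2.6 [0.47124968 0.11156217 0.26676509] [ 2.43614733e-04  9.99908739e-01 -1.34943613e-02 -5.96357683e-04]
365.1306754240018 [[-0.027, -1.0, 0.0, 0.124], [-0.946, 0.025, 0.322, 0.389], [-0.322, 0.008, -0.947, 0.565], [0.0, 0.0, 0.0, 1.0]]
```

View pics/w1.png

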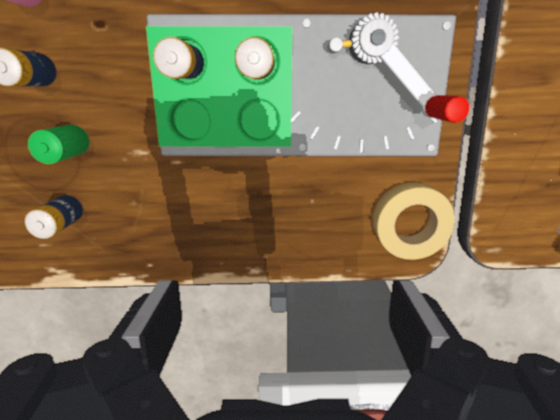

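The wrist view shows the rack with empty nests at (191,119) and (259,119), the lever pivot at (378,38) and the knob top at (455,108). The loose cells are at (10,68) and (42,222).

```bash
cat >> h.py <<'E'
def rays(f,uv,z): return np.array([ray(f,u,v,z)[:2] for u,v in uv])
def blob(f,m,z,lo=60):
    out=[]
    for c in cv2.findContours(m,cv2.RETR_EXTERNAL,cv2.CHAIN_APPROX_NONE)[0]:
        if cv2.contourArea(c)>lo:
            q=(rays(f,c[:,0].astype(float),z)*1000).astype(np.float32)
            e=cv2.fitEllipse(q); out.append((c[:,0].mean(0).round(),np.round(e[0],1),np.round(e[1],1)))
    return out
E
python3 - <<'E'
from h import *
f=dict(np.load('w1.npz')); f={k:(v if v.ndim else float(v)) for k,v in f.items()}
P=cloud(f); hsv=cv2.cvtColor(f['pixels'],cv2.COLOR_BGR2HSV); H,S,V=cv2.split(hsv)
print('table',np.median(P[180:230,290:350,2]))
w=((S<70)&(V>150)&(P[...,2]>.05)&(P[...,2]<.1)).astype(np.uint8)*255; w[250:]=0; w[:,330:]=0
w=cv2.morphologyEx(w,cv2.MORPH_CLOSE,np.ones((5,5)))
for b in blob(f,w,.075): print('tops@.075',b)
for b in blob(f,w,.060): print('tops@.060',b)
g=((H>50)&(H<80)&(S>120)&(V>60)).astype(np.uint8)*255; g[:20]=0; g[:,:140]=0; g[160:]=0
c=max(cv2.findContours(cv2.morphologyEx(g,cv2.MORPH_CLOSE,np.ones((5,5))),cv2.RETR_EXTERNAL,cv2.CHAIN_APPROX_NONE)[0],key=cv2.contourArea)
q=(rays(f,c[:,0].astype(float),.032)*1000).astype(np.float32); print('block',cv2.minAreaRect(q))
print('V samples',V[119,160:292:4])
r=(((H<6)|(H>174))&(S>170)&(V>90)).astype(np.uint8)*255; r[:80]=0;r[135:]=0;r[:,:410]=0
m=r>0; top=m&(abs(P[...,2]-.096)<.004); print('knob',m.sum(),top.sum(),P[top].mean(0),np.ptp(P[top],axis=0))
pz=P[25:50,365:392]; print('pivot z',np.percentile(pz[...,2],[5,50,95]))
w=((V>150)&(P[...,2]>.04)).astype(np.uint8)*255; w[:,:355]=0;w[:,400:]=0;w[65:]=0
for z in(.046,.056): print('piv',blob(f,w,z))
# base plate by depth
k=((P[...,2]>0.006)&(P[...,2]<0.013)&(S<40)).astype(np.uint8)*255; k[165:]=0;k[:,:140]=0;k[:,460:]=0
c=max(cv2.findContours(k,cv2.RETR_EXTERNAL,cv2.CHAIN_APPROX_NONE)[0],key=cv2.contourArea)
print('base',cv2.minAreaRect((rays(f,c[:,0].astype(float),.010)*1000).astype(np.float32)))
cv2.imwrite('pics/rackcrop.png',cv2.resize(f['pixels'][0:165,140:480],None,fx=2.35,fy=2.35,interpolation=cv2.INTER_CUBIC))
E
```

```text
table 3.129629869421675e-05
tops@.075 (array([ 40., 224.]), array([430.1, 353. ]), array([28.4, 28.7]))
tops@.075 (array([ 8., 68.]), array([572.6, 345.1]), array([17.9, 30.8]))
tops@.075 (array([253.,  57.]), array([575.5, 135.5]), array([29.7, 30.1]))
tops@.075 (array([172.,  57.]), array([577.5, 204.8]), array([29.9, 30. ]))
tops@.060 (array([ 40., 224.]), array([424.6, 363.9]), array([29.7, 30. ]))
tops@.060 (array([ 8., 68.]), array([573.5, 355.7]), array([18.7, 32.2]))
tops@.060 (array([253.,  57.]), array([576.5, 136.7]), array([31.1, 31.5]))
tops@.060 (array([172.,  57.]), array([578.6, 209.1]), array([31.2, 31.3]))
block ((550.8397216796875, 172.20852661132812), (135.50733947753906, 109.66045379638672), 88.473388671875)
V samples [150 149 128  87 148 150 149 149 150 149 150 151 146 151 151 151 152 151
 152 145 104 152 151 152 152 152 153 196 223 181 205 224 224]
knob 914 519 [ 0.53015887 -0.03175476  0.0954139 ] [0.02013996 0.01975062 0.0054747 ]
pivot z [0.04562299 0.04731239 0.05249419]
piv [(array([376.,  41.]), array([588.1,  23.8]), array([32.4, 44.8]))]
piv [(array([376.,  41.]), array([587.1,  26.2]), array([31.5, 43.5]))]
base ((548.36181640625, 94.07429504394531), (302.20416259765625, 137.60939025878906), 88.4694595336914)
```

Request:
move_arm([
  [[0.118,-0.3,0,0,0,0,0.2],[0.118,-0.3,0,0,0,0,0.2],[0.118,-0.3,0,0,0,0,0.2],[0.118,-0.3,0,0,0,0,0.2],[0.118,-0.3,0,0,0,0,0.2],[0.118,-0.3,0,0,0,0,0.2],[0.119,-0.3,0,0,0,0,0.2],[0,0,0.4,0,0,0,0.2],[0,0,0.2,0,0,0,0.2],[0,0,0,0,0,0,0.2]],
])

```text
time: 3.9
tool_pos: [0.5765, 0.359, 0.1922]
tool_rot: [0.001, 1.0, -0.014, -0.003]
contact_force: [0.2, 0.6, -0.1]
gripper_width: 0.8
grasp_force: 0.0
```

```bash
cat >> h.py <<'E'
def tops(f,zr=(.05,.1),z=.06,lo=200):
    P=cloud(f); H,S,V=cv2.split(cv2.cvtColor(f['pixels'],cv2.COLOR_BGR2HSV))
    w=((S<70)&(V>120)&(P[...,2]>zr[0])&(P[...,2]<zr[1])).astype(np.uint8)*255
    return blob(f,cv2.morphologyEx(w,cv2.MORPH_CLOSE,np.ones((5,5))),z,lo)
E
python3 - <<'E'
from h import *
s=manip.state(); print(s['time'],s['tool_pos'],s['tool_rot'],s['gripper_width'])
f=cam('wrist'); cv2.imwrite('pics/w2.png',f['pixels'])
for b in tops(f): print(b)
E
```

```text
3.9 [0.57648083 0.3589809  0.19220897] [ 0.00135257  0.99989219 -0.01439576 -0.00255868] 0.8003677459218212
(array([279., 350.]), array([427.6, 368.3]), array([28.9, 29.4]))
(array([277., 193.]), array([577.3, 364.8]), array([28.7, 29.5]))
(array([489., 191.]), array([574.4, 199. ]), array([31.4, 31.8]))
(array([283.,  94.]), array([651.4, 357.8]), array([13.2, 15.8]))
```

View pics/w2.png

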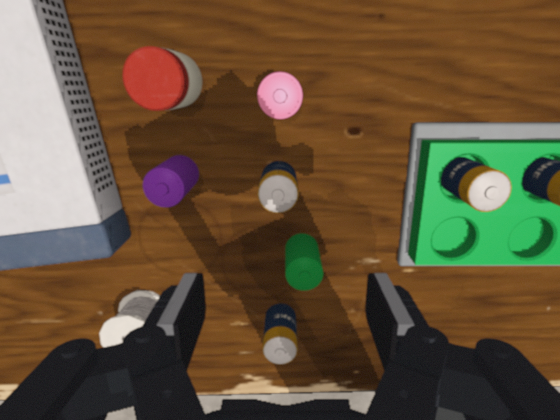

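View pics/rackcrop.png

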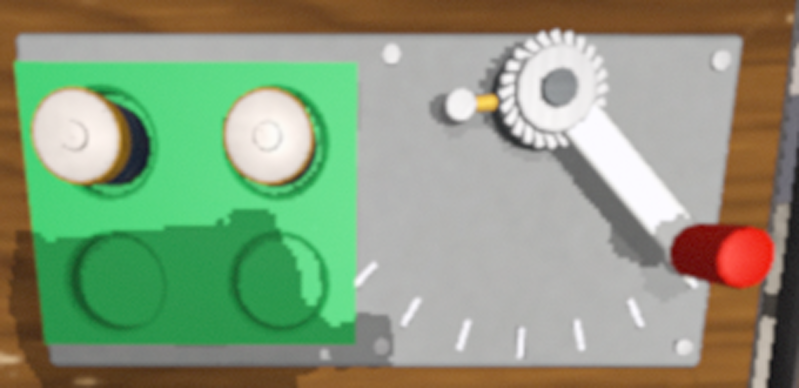

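The picture shows cell A at (277,190) centred between the fingers, with pink, green and purple look-alikes clear of them. The nests are at about (453,237) and (530,237). I'll descend and grip.

Request:
move_arm([
  [[0,-0.02,0.3,0,0,0,0.2],[0,0,0.3,0,0,0,0.2],[0,0,0.3,0,0,0,0.2],[0,0,0.3,0,0,0,0.2],[0,0,0.17,0,0,0,0.2],[0,0,0,0,0,0,0.2],[0,0,0,0,0,0,0.5],[0,0,0,0,0,0,0.8],[0,0,0,0,0,0,0.9],[0,0,0,0,0,0,0.9]],
])

```text
time: 5.2
tool_pos: [0.5794, 0.3642, 0.0336]
tool_rot: [-0.001, 1.0, -0.014, 0.002]
contact_force: [-0.1, -0.4, 6.9]
gripper_width: 0.362
grasp_force: 59.5
```

```bash
python3 - <<'E'
from h import *
s=manip.state(); print(s['time'],s['tool_pos'],s['tool_rot'],s['gripper_width'],s['grasp_force'])
f=cam('wrist')
for b in tops(f): print(b)
E
```

```text
5.2 [0.57942063 0.36423449 0.03360863] [-9.42480817e-04  9.99905687e-01 -1.35676113e-02  1.91013043e-03] 0.3619808973799782 59.47565495967865
(array([285., 314.]), array([579.8, 364.3]), array([28.6, 28.9]))
(array([339., 299.]), array([585.1, 343.9]), array([ 5.6, 22.1]))
(array([231., 300.]), array([586. , 384.5]), array([ 5.6, 21.5]))
(array([297., 108.]), array([654.3, 357.7]), array([20. , 32.1]))
```

Request:
move_arm([
  [[0,0,-0.3,0,0,0,0.9],[0,0,-0.3,0,0,0,0.9],[0,0,-0.23,0,0,0,0.9],[-0.1,0.3,0,0,0,0,0.9],[-0.1,0.3,0,0,0,0,0.9],[-0.1,0.3,0,0,0,0,0.9],[-0.1,0.3,0,0,0,0,0.9],[-0.047,0.129,0,0,0,0,0.9],[0,0,0,0,0,0,0.9],[0,0,0,0,0,0,0.9]],
])

```text
time: 6.5
tool_pos: [0.5203, 0.2063, 0.1307]
tool_rot: [-0.0, 1.0, -0.013, 0.0]
contact_force: [0.2, 0.5, -0.3]
gripper_width: 0.364
grasp_force: 60.0
```

```bash
python3 - <<'E'
from h import *
s=manip.state(); print(s['time'],s['tool_pos'],s['tool_rot'],s['gripper_width'],s['grasp_force'],s['contact_force'])
f=cam('wrist'); cv2.imwrite('pics/w3.png',f['pixels']); np.savez('w3.npz',**f)
for b in tops(f,(.05,.2),.075): print(b)
for b in tops(f,(.05,.2),s['tool_pos'][2]+.0264): print('held',b)
E
```

```text
6.5 [0.52025247 0.2062652  0.13074536] [-3.51957257e-04  9.99910679e-01 -1.33571777e-02  3.10340278e-04] 0.3640065882982109 59.95088338851929 [ 0.24718547  0.47765545 -0.26884475]
(array([ 67., 351.]), array([439.8, 352.6]), array([27.3, 27.5]))
(array([285., 314.]), array([463.6, 207.8]), array([48.8, 49.1]))
(array([234., 281.]), array([489.4, 238.5]), array([ 5.3, 25.6]))
(array([413., 131.]), array([576.3, 136.9]), array([29.6, 29.8]))
(array([284., 131.]), array([578.4, 205.7]), array([29.6, 29.6]))
(array([10.,  7.]), array([641.3, 336. ]), array([ 6.8, 10.4]))
held (array([ 67., 351.]), array([506.9, 291. ]), array([16. , 16.1]))
held (array([285., 314.]), array([520.8, 206.3]), array([28.6, 28.7]))
held (array([234., 281.]), array([535.9, 224.2]), array([ 3.1, 15. ]))
held (array([413., 131.]), array([586.8, 164.8]), array([17.3, 17.4]))
held (array([284., 131.]), array([588., 205.]), array([17.3, 17.3]))
held (array([10.,  7.]), array([624.9, 281.3]), array([4. , 6.1]))
```

View pics/w3.png

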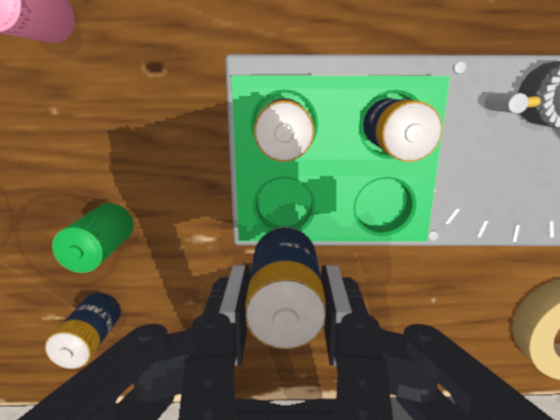

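The picture shows the held cell at (285,310), the left nest at (285,203) right behind it, and the right nest at (383,204).

```bash
python3 - <<'E'
from h import *
f=dict(np.load('w3.npz')); f={k:(v if v.ndim else float(v)) for k,v in f.items()}
G=cv2.GaussianBlur(f['pixels'][...,1],(3,3),0)
x0=np.array([-.0267,1.])
for u,v,n in((285,203,'L'),(383,204,'R')):
    m=cv2.Canny(G,25,60); pts=[]
    for a in np.radians(np.arange(0,360,3)):
        for r in np.arange(36,20,-.5):   # first edge from outside inward
            x,y=int(round(u+r*np.cos(a))),int(round(v+r*np.sin(a)))
            if m[y,x]: pts.append(ray(f,x,y,.032)[:2]); break
    q=np.array(pts)
    from scipy.optimize import least_squares
    s=least_squares(lambda p:np.hypot(*(q-p).T)-.020,q.mean(0),loss='soft_l1',f_scale=.0007)
    print(n,len(q),s.x,np.median(abs(s.fun)))
E
```

```text
L 120 [0.52417718 0.20706081] 0.001034943401683041
R 120 [0.52087256 0.13756927] 0.0016247070947193847
```

Request:
move_arm([
  [[0.018,-0.007,0.25,0,0,0,0.9],[0,0,0.2,0,0,0,0.9],[0,0,0.05,0,0,0,0.9],[0,0,0.05,0,0,0,0.9],[0,0,0.05,0,0,0,0.9],[0,0,0.03,0,0,0,0.9],[0,0,0.02,0,0,0,0.9],[0,0,0.01,0,0,0,0.9],[0,0,0,0,0,0,0.9],[0,0,0,0,0,0,0.9]],
])

```text
time: 7.8
tool_pos: [0.5222, 0.2062, 0.0515]
tool_rot: [-0.0, 1.0, -0.014, 0.0]
contact_force: [0.0, -0.6, -0.3]
gripper_width: 0.361
grasp_force: 59.9
```

```bash
python3 - <<'E'
from h import *
s=manip.state(); print(s['time'],s['tool_pos'],s['tool_rot'],s['gripper_width'],s['grasp_force'],s['contact_force'])
f=cam('wrist'); P=cloud(f)
print('held top z',np.median(P[300:325,275:295,2]))
for b in tops(f,(.05,.2),.076): print(b)
E
```

```text
7.8 [0.52217278 0.2062035  0.05147328] [-3.22918028e-05  9.99907309e-01 -1.36132196e-02  2.27401408e-04] 0.36108125062591995 59.9012017250061 [ 0.00235474 -0.6339343  -0.3378396 ]
held top z 0.0751225687834313
(array([285., 314.]), array([521.4, 206.3]), array([29. , 29.1]))
(array([492., 163.]), array([577. , 137.9]), array([29.2, 30.1]))
(array([282., 163.]), array([579. , 205.6]), array([29. , 29.1]))
```

Request:
move_arm([
  [[0,0,0.01,0,0,0,0.9],[0,0,0.005,0,0,0,0.9],[0,0,0,0,0,0,0.55],[0,0,0,0,0,0,0.35],[0,0,0,0,0,0,0.3],[0,0,-0.1,0,0,0,0.3],[0,0,-0.3,0,0,0,0.3],[0,0,-0.3,0,0,0,0.3],[-0.1,-0.2,-0.1,0,0,0,0.25],[-0.1,-0.3,0,0,0,0,0.2]],
])

```text
time: 9.1
tool_pos: [0.501, 0.2674, 0.1489]
tool_rot: [-0.001, 1.0, -0.015, 0.002]
contact_force: [-0.6, -0.4, -0.6]
gripper_width: 0.8
grasp_force: 0.0
```

Request:
move_arm([
  [[-0.2,-0.3,0,0,0,0,0.2],[-0.2,-0.3,0,0,0,0,0.2],[-0.2,-0.2,0,0,0,0,0.2],[-0.042,0,0,0,0,0,0.2],[0,0,0,0,0,0,0.2],[0,0,0,0,0,0,0.2],[0,0,0,0,0,0,0.2],[0,0,0,0,0,0,0.2],[0,0,0,0,0,0,0.2],[0,0,0,0,0,0,0.2]],
])

```text
time: 10.35
tool_pos: [0.4253, 0.3649, 0.1455]
tool_rot: [0.0, 1.0, -0.014, -0.0]
contact_force: [-0.0, -0.4, -0.1]
gripper_width: 0.797
grasp_force: 0.0
```

```bash
python3 - <<'E'
from h import *
s=manip.state(); print(s['time'],s['tool_pos'],s['tool_rot'],s['gripper_width'],s['grasp_force'],s['contact_force'])
f=cam('wrist'); cv2.imwrite('pics/w4.png',f['pixels']); P=cloud(f)
for b in tops(f,(.05,.1),.06): print(b,P[int(b[0][1]),int(b[0][0]),2])
for b in tops(f,(.05,.1),.075): print('.075',b[1])
E
```

```text
10.35 [0.42530925 0.36485002 0.14548687] [ 2.97534649e-06  9.99906294e-01 -1.36894922e-02 -2.72658796e-05] 0.7965887618947942 0.0 [-0.01229039 -0.40227643 -0.08444718]
(array([280., 216.]), array([424.8, 368.2]), array([29.2, 29.5])) 0.05922128196015878
(array([552.,  57.]), array([516.9, 208.9]), array([11.8, 32. ])) 0.07224151433214528
.075 [430.2 367.8]
.075 [516.2 219. ]
```

View pics/w4.png

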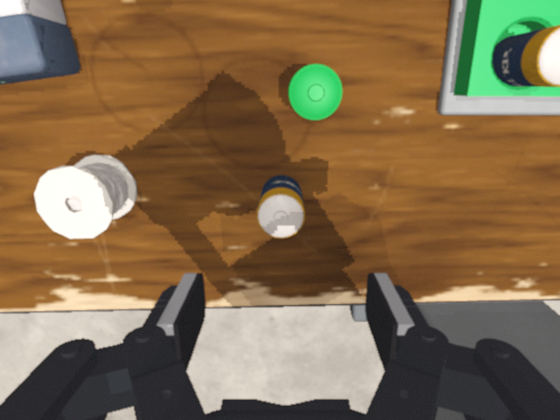

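The picture shows cell B at (281,212) centred between the fingers, and cell A standing upright in the left nest at the upper right. I'll grip B.

Request:
move_arm([
  [[0,-0.017,0.3,0,0,0,0.2],[0,0,0.3,0,0,0,0.2],[0,0,0.2,0,0,0,0.2],[0,0,0.13,0,0,0,0.2],[0,0,0,0,0,0,0.2],[0,0,0,0,0,0,0.5],[0,0,0,0,0,0,0.8],[0,0,0,0,0,0,0.9],[0,0,0,0,0,0,0.9],[0,0,0,0,0,0,0.9]],
])

```text
time: 11.65
tool_pos: [0.4265, 0.3677, 0.0357]
tool_rot: [-0.001, 1.0, -0.014, 0.001]
contact_force: [-0.8, -0.2, 6.1]
gripper_width: 0.359
grasp_force: 59.5
```

```bash
python3 - <<'E'
from h import *
s=manip.state(); print(s['time'],s['tool_pos'],s['tool_rot'],s['gripper_width'],s['grasp_force'],s['contact_force'])
f=cam('wrist')
for b in tops(f): print(b)
E
```

```text
11.65 [0.42645524 0.36774724 0.03568819] [-8.83532682e-04  9.99906238e-01 -1.36073995e-02  1.25418205e-03] 0.3587696841666625 59.45790946483612 [-0.80086189 -0.16963386  6.1366462 ]
(array([339., 298.]), array([431.4, 347.3]), array([ 5.6, 23.2]))
(array([285., 310.]), array([427.1, 367.8]), array([28.7, 28.9]))
(array([231., 298.]), array([432.5, 388.1]), array([ 5.6, 23.6]))
```

Request:
move_arm([
  [[0,0,-0.3,0,0,0,0.9],[0,0,-0.3,0,0,0,0.9],[0,0,-0.23,0,0,0,0.9],[0.12,0.27,0,0,0,0,0.9],[0.12,0.27,0,0,0,0,0.9],[0.12,0.27,0,0,0,0,0.9],[0.12,0.27,0,0,0,0,0.9],[0.12,0.27,0,0,0,0,0.9],[0.12,0.27,0,0,0,0,0.9],[0.12,0.27,0,0,0,0,0.9]],
])

```text
time: 12.95
tool_pos: [0.5196, 0.1363, 0.1328]
tool_rot: [0.0, 1.0, -0.014, -0.001]
contact_force: [-0.3, 1.2, -2.0]
gripper_width: 0.362
grasp_force: 60.0
```

Request:
move_arm([
  [[0,0,0,0,0,0,0.9],[0,0,0,0,0,0,0.9],[0,0,0,0,0,0,0.9],[0,0,0,0,0,0,0.9],[0,0,0,0,0,0,0.9],[0,0,0,0,0,0,0.9],[0,0,0,0,0,0,0.9],[0,0,0,0,0,0,0.9],[0,0,0,0,0,0,0.9],[0,0,0,0,0,0,0.9]],
])

```text
time: 14.2
tool_pos: [0.5199, 0.1375, 0.1335]
tool_rot: [-0.0, 1.0, -0.014, -0.0]
contact_force: [0.1, 0.0, -2.0]
gripper_width: 0.365
grasp_force: 60.0
```

```bash
python3 - <<'E'
from h import *
s=manip.state(); print(s['time'],s['tool_pos'],s['tool_rot'],s['gripper_width'],s['grasp_force'],s['contact_force'])
f=cam('wrist'); cv2.imwrite('pics/w5.png',f['pixels']); P=cloud(f); np.savez('w5.npz',**f)
for b in tops(f,(.05,.2),.075): print(b,P[int(b[0][1]),int(b[0][0]),2])
for b in tops(f,(.1,.2),s['tool_pos'][2]+.025): print('held',b)
G=cv2.GaussianBlur(f['pixels'][...,1],(3,3),0); m=cv2.Canny(G,25,60)
R=f['view'][:3,:3];t=f['view'][:3,3]
c=R@np.array([.521,.1378,.032])+t; u,v=c[0]/c[2]*f['f']+f['cx'],c[1]/c[2]*f['f']+f['cy']; print(u,v)
pts=[]
for a in np.radians(np.arange(180,361,3)):
    for r in np.arange(36,20,-.5):
        x,y=int(round(u+r*np.cos(a))),int(round(v+r*np.sin(a)))
        if m[y,x]: pts.append(ray(f,x,y,.032)[:2]); break
q=np.array(pts)
from scipy.optimize import least_squares
s=least_squares(lambda p:np.hypot(*(q-p).T)-.020,q.mean(0),loss='soft_l1',f_scale=.0005); print(len(q),s.x,np.median(abs(s.fun)))
E
```

```text
14.2 [0.51990061 0.13746018 0.13351469] [-1.47825500e-05  9.99907310e-01 -1.36150740e-02 -4.54979268e-06] 0.36478905460117167 60.00841677188873 [ 0.05187342  0.04262425 -2.00041724]
(array([285., 310.]), array([464.1, 139. ]), array([48.3, 48.6])) 0.15567857705309132
(array([172., 232.]), array([520.4, 204.9]), array([29.2, 29.7])) 0.07407489286316091
(array([286., 133.]), array([576.3, 135.7]), array([29.5, 29.6])) 0.07561181297286199
(array([159., 133.]), array([578.4, 204.5]), array([29.5, 29.6])) 0.07462915976143147
(array([473.,  98.]), array([592.6,  36.6]), array([11.2, 11.7])) 0.05192802305156499
held (array([285., 310.]), array([521.2, 137.5]), array([28.2, 28.4]))
284.752234521596 206.0982064654104
61 [0.52266018 0.13720568] 0.0006476048376842479
```

Request:
move_arm([
  [[0.006,0,0.25,0,0,0,0.9],[0,0,0.2,0,0,0,0.9],[0,0,0.05,0,0,0,0.9],[0,0,0.05,0,0,0,0.9],[0,0,0.05,0,0,0,0.9],[0,0,0.03,0,0,0,0.9],[0,0,0.02,0,0,0,0.9],[0,0,0.015,0,0,0,0.9],[0,0,0.01,0,0,0,0.9],[0,0,0,0,0,0,0.9]],
])

```text
time: 15.5
tool_pos: [0.5206, 0.1375, 0.0525]
tool_rot: [0.0, 1.0, -0.014, -0.0]
contact_force: [0.2, 0.2, -1.1]
gripper_width: 0.354
grasp_force: 60.0
```

```bash
python3 - <<'E'
from h import *
s=manip.state(); print(s['time'],s['tool_pos'],s['tool_rot'],s['gripper_width'],s['grasp_force'],s['contact_force'])
f=cam('wrist'); P=cloud(f)
for b in tops(f,(.05,.2),.075): print(b,P[int(b[0][1]),int(b[0][0]),2])
E
```

```text
15.5 [0.52058252 0.13746904 0.05245717] [ 6.01619730e-06  9.99907617e-01 -1.35925404e-02 -3.15183608e-05] 0.35391312032366107 60.00191509723663 [ 0.21380418  0.24917392 -1.09591454]
(array([285., 310.]), array([520.3, 137.6]), array([28.4, 28.6])) 0.07512220728359938
(array([111., 309.]), array([522.6, 204.4]), array([26.5, 29.4])) 0.07396601393309346
(array([286., 164.]), array([576.8, 135.7]), array([29.2, 29.3])) 0.07582162105721427
(array([ 82., 164.]), array([578.7, 203.6]), array([29.2, 29.3])) 0.07600415168987656
```

Request:
move_arm([
  [[0,0,0.01,0,0,0,0.9],[0,0,0,0,0,0,0.55],[0,0,0,0,0,0,0.4],[0,0,0,0,0,0,0.35],[0,0,-0.1,0,0,0,0.35],[0,0,-0.3,0,0,0,0.35],[0,0,-0.3,0,0,0,0.35],[0,0,-0.15,0,0,0,0.35],[0.04,0.3,0,0,0,0,0.2],[0.04,0.3,0,0,0,0,0.2]],
])

```text
time: 16.8
tool_pos: [0.5282, 0.0647, 0.1536]
tool_rot: [0.0, 1.0, -0.013, 0.0]
contact_force: [-0.1, -0.3, -0.0]
gripper_width: 0.799
grasp_force: 0.0
```

Request:
move_arm([
  [[0.036,0.3,0,0,0,0,0.2],[0,0.3,0,0,0,0,0.2],[0,0.21,0,0,0,0,0.2],[0,0,0,0,0,-0.9,0.2],[0,0,0,0,0,-0.9,0.2],[0,0,0,0,0,-0.9,0.2],[0,0,0,0,0,-0.9,0.2],[0,0,0,0,0,-0.9,0.2],[0,0,0,0,0,-0.73,0.2],[0,0,0,0,0,0,0.2]],
])

```text
time: 18.05
tool_pos: [0.5296, -0.032, 0.153]
tool_rot: [-0.0, 0.929, 0.369, -0.0]
contact_force: [-0.1, 0.2, 0.4]
gripper_width: 0.802
grasp_force: 0.0
```

```bash
python3 - <<'E'
from h import *
s=manip.state(); print(s['time'],s['tool_pos'],s['tool_rot'],s['gripper_width'],s['contact_force'])
f=cam('wrist'); cv2.imwrite('pics/w6.png',f['pixels']); P=cloud(f); np.savez('w6.npz',**f)
for b in tops(f,(.05,.2),.075): print(b,P[int(b[0][1]),int(b[0][0]),2])
H,S,V=cv2.split(cv2.cvtColor(f['pixels'],cv2.COLOR_BGR2HSV))
m=(((H<6)|(H>174))&(S>170)&(V>90)&(abs(P[...,2]-.096)<.004)).astype(np.uint8)*255
print('knob',blob(f,m,.096))
E
```

```text
18.05 [ 0.52961528 -0.03199983  0.15297526] [-2.21022893e-04  9.29408949e-01  3.69051294e-01 -3.13383683e-04] 0.8022226372217917 [-0.1264397   0.21395665  0.42913782]
(array([176., 304.]), array([425.7, -20.3]), array([ 9.8, 64.6])) 0.18555434009672464
(array([394., 303.]), array([ 534.1, -134.5]), array([ 9.6, 68.8])) 0.18583341316986396
(array([52., 36.]), array([518.9, 135.6]), array([29.5, 29.6])) 0.0740812941933662
knob [(array([289., 230.]), array([531.1, -32.2]), array([19.6, 20.7]))]
```

View pics/w6.png

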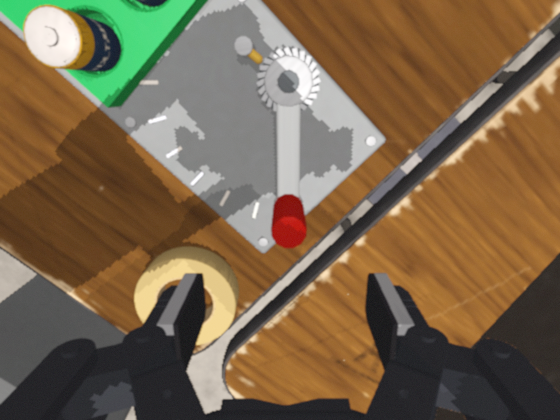

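The picture shows cell B upright in the right nest at (60,40), the pivot at (288,83), the knob top at (289,230) midway between the fingers, and the click marks in between.

```bash
python3 - <<'E'
from h import *
f=dict(np.load('w6.npz')); f={k:(v if v.ndim else float(v)) for k,v in f.items()}
P=cloud(f); print('hub',P[83,288],ray(f,288,83,P[83,288,2]))
k=np.array([.5305,-.0320]); yaw=-.0267; xr=np.array([np.cos(yaw),np.sin(yaw)]);yr=np.array([-xr[1],xr[0]])
p=k+.085*np.sqrt(.5)*(xr+yr); print('pivot from knob',p)
hub=ray(f,288,83,P[83,288,2])[:2]
H,S,V=cv2.split(cv2.cvtColor(f['pixels'],cv2.COLOR_BGR2HSV))
W=cv2.morphologyEx(V,cv2.MORPH_TOPHAT,np.ones((11,11))); m=((W>40)&(S<60)&(abs(P[...,2]-.01)<.006)).astype(np.uint8)
n,l,s,c=cv2.connectedComponentsWithStats(m)
for i in range(1,n):
    if s[i,4]>25:
        q=ray(f,*c[i],.01)[:2]
        for pp in(p,hub):
            d=q-pp; a=np.arctan2(d@yr,d@xr); print(c[i].round(),s[i,4],'r',np.hypot(*d).round(4),'turn',np.degrees((-3*np.pi/4-a)%(2*np.pi)).round(1),end=' | ')
        print()
E
```

```text
hub [0.5907862  0.02461683 0.0529413 ] [0.5907862  0.02461683 0.0529413 ]
pivot from knob [0.59218724 0.02647807]
[200.  14.] 110 r 0.0745 turn 125.6 | [200.  14.] 110 r 0.0762 turn 126.8 | 
[293.  44.] 64 r 0.0245 turn 189.5 | [293.  44.] 64 r 0.0267 turn 187.8 | 
[149.  82.] 77 r 0.1018 turn 89.3 | [149.  82.] 77 r 0.1022 turn 90.6 | 
[157. 119.] 61 r 0.1027 turn 74.4 | [157. 119.] 61 r 0.1025 turn 75.6 | 
[195. 129.] 121 r 0.0788 turn 63.5 | [195. 129.] 121 r 0.0782 turn 65.1 | 
[371. 141.] 59 r 0.0785 turn 304.5 | [371. 141.] 59 r 0.0769 turn 303.3 | 
[174. 152.] 66 r 0.1033 turn 59.4 | [174. 152.] 66 r 0.1025 turn 60.6 | 
[352. 167.] 59 r 0.083 turn 322.0 | [352. 167.] 59 r 0.0809 turn 321.2 | 
[204. 168.] 30 r 0.0931 turn 45.1 | [204. 168.] 30 r 0.0918 turn 46.3 | 
[197. 178.] 57 r 0.1039 turn 44.4 | [197. 178.] 57 r 0.1025 turn 45.5 | 
[224. 198.] 63 r 0.1042 turn 29.5 | [224. 198.] 63 r 0.1024 turn 30.3 | 
[255. 210.] 61 r 0.1044 turn 14.7 | [255. 210.] 61 r 0.1023 turn 15.2 | 
[307. 209.] 26 r 0.1016 turn 350.9 | [307. 209.] 26 r 0.0992 turn 350.9 | 
[263. 242.] 51 r 0.1313 turn 9.1 | [263. 242.] 51 r 0.1291 turn 9.5 |
```

Request:
move_arm([
  [[0.004,0,0.3,0,0,0,0.2],[0,0,0.3,0,0,0,0.2],[0,0,0.2,0,0,0,0.2],[0,0,0,0,0,0,0.2],[0,0,0,0,0,0,0.5],[0,0,0,0,0,0,0.8],[0,0,0,0,0,0,1],[0,0,0,0,0,0,1],[0,0,0,0,0,0,1],[0,0,0,0,0,0,1]],
])

```text
time: 19.35
tool_pos: [0.5318, -0.0324, 0.0591]
tool_rot: [0.001, 0.929, 0.37, 0.001]
contact_force: [0.8, -3.2, 5.4]
gripper_width: 0.24
grasp_force: 59.4
```

Request:
move_arm([
  [[0.001,-0.035,0,0,0,0.333,1],[0.001,-0.035,0,0,0,0.333,1],[0.001,-0.036,0,0,0,0.333,1],[0.001,-0.035,0,0,0,0.333,1],[0.001,-0.036,0,0,0,0.334,1],[0.001,-0.035,0,0,0,0.333,1],[0.001,-0.035,0,0,0,0.333,1],[0.001,-0.036,0,0,0,0.333,1],[0.001,-0.035,0,0,0,0.333,1],[0,0,0,0,0,0,1]],
])

```text
time: 20.6
tool_pos: [0.5127, 0.0005, 0.0591]
tool_rot: [0.001, 0.988, 0.153, 0.002]
contact_force: [1.1, -2.7, 6.2]
gripper_width: 0.238
grasp_force: 59.3
```

```bash
cat >> h.py <<'E'
def lever(n):
    s=manip.state(); T=s['tool_pos']; q=s['tool_rot']
    print(s['time'],T,'yaw',2*np.arctan2(q[2],q[1]),s['gripper_width'],s['grasp_force'],s['contact_force'])
    f=cam('wrist'); cv2.imwrite(f'pics/{n}.png',f['pixels']); np.savez(n+'.npz',**f)
    R=f['view'][:3,:3];t=f['view'][:3,3]
    def px(p): c=R@np.array(p)+t; return (c[:2]/c[2]*f['f']+[f['cx'],f['cy']]).round(1)
    for nm,p in(('hub',(.5908,.0246,.053)),('hub2',(.5922,.0265,.053))):
        d=T[:2]-p[:2]; a=np.arctan2(d[1],d[0]); print(nm,px(p),'r',np.hypot(*d),'turn',(-3*np.pi/4-.0267-a)%(2*np.pi))
    P=cloud(f); H,S,V=cv2.split(cv2.cvtColor(f['pixels'],cv2.COLOR_BGR2HSV))
    m=(((H<6)|(H>174))&(S>150)&(V>60)&(abs(P[...,2]-.096)<.005)).astype(np.uint8)*255
    print('knob',blob(f,m,.096))
E
python3 -c "
from h import *
lever('w7')"
```

```text
20.6 [5.12673278e-01 4.68268431e-04 5.90781028e-02] yaw 0.30703676446620115 0.23791531039636102 59.34824648313224 [ 1.13964684 -2.7025291   6.16887452]
hub [288.  85.] r 0.08176872975525629 turn 0.4591152095225737
hub2 [284.4  79.7] r 0.08367885376527882 turn 0.4423574691967249
knob [(array([286., 330.]), array([512.9,   1.1]), array([20.6, 22.5]))]
```

View pics/w7.png

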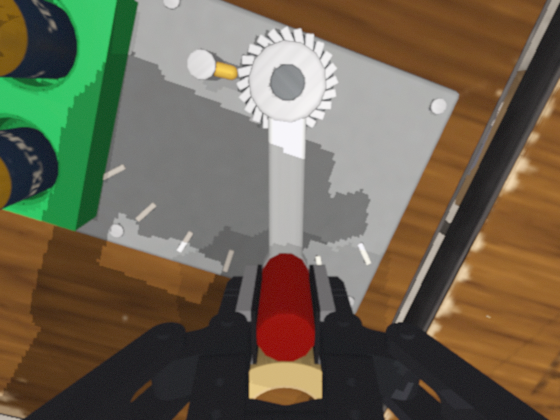

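The picture shows the gripped knob top at (286,335), the hub at (288,82) with the lever arm running straight down the image, and the later click marks at (228,262), (185,242), (146,211) and (113,173).

```bash
cat >> h.py <<'E'
def armturn(n,marks,ref=None):
    f=dict(np.load(n+'.npz')); f={k:(v if v.ndim else float(v)) for k,v in f.items()}
    P=cloud(f); Hs=cv2.cvtColor(f['pixels'],cv2.COLOR_BGR2HSV)
    # hub disc: dark screw centre by circle of depth
    m=(abs(P[...,2]-.043)<.006)&(Hs[...,1]<60); m[:125]=0; m[250:]=0; m[:,:220]=0; m[:,350:]=0
    q=P[m][:,:2]; rows=[(np.median(np.where(r)[0]),i) for i,r in enumerate(m) if 15<r.sum()<60]
    L=rays(f,rows,.046); c=L.mean(0); v=np.linalg.svd(L-c)[2][0]; v*=np.sign(v@[-1,0])
    print('arm',len(rows),'zmed',np.median(P[m][:,2]),'dir deg',np.degrees(np.arctan2(v[1],v[0])))
    W=cv2.morphologyEx(Hs[...,2],cv2.MORPH_TOPHAT,np.ones((13,13)))
    M=[]
    for u0,v0,k in marks:
        w=W[v0-14:v0+15,u0-14:u0+15].astype(float); w[w<25]=0; y,x=np.indices(w.shape)
        M.append(ray(f,u0-14+(w*x).sum()/w.sum(),v0-14+(w*y).sum()/w.sum(),.01)[:2])
    M=np.array(M); ks=np.array([k for *_,k in marks])*np.pi/12
    from scipy.optimize import least_squares
    # marks: hub + r*(angle a0 - k*15deg)
    s=least_squares(lambda p:(M-(p[:2]+.1025*np.c_[np.cos(p[2]-ks),np.sin(p[2]-ks)])).ravel(),[.591,.025,-2.38]); h=s.x
    a=np.arctan2(v[1],v[0]); print('hub',h,'res',abs(s.fun).max(),'lever turn',(h[2]-a)%(2*np.pi), 'line offset of hub',np.cross(v,h[:2]-c))
    d=manip.state()['tool_pos'][:2]-h[:2]; print('tcp turn',(h[2]-np.arctan2(d[1],d[0]))%(2*np.pi),np.hypot(*d))
E
python3 -W ignore -c "
from h import *
armturn('w7',[(363,255,0),(228,262,3),(185,242,4),(146,211,5),(113,173,6)])"
```

```text
arm 125 zmed 0.04575599791697035 dir deg -163.06078178459265
hub [ 0.59074466  0.02505082 -2.39008733] res 0.0011336984188780042 lever turn 0.4558601976853822 line offset of hub -0.00037012380522477746
tcp turn 0.44634096441202686 0.0818870923311376
```

Request:
move_arm([
  [[0.001,-0.035,0,0,0,0.333,1],[0.001,-0.035,0,0,0,0.333,1],[0.001,-0.036,0,0,0,0.333,1],[0.001,-0.035,0,0,0,0.333,1],[0.001,-0.036,0,0,0,0.334,1],[0.001,-0.035,0,0,0,0.333,1],[0.001,-0.035,0,0,0,0.333,1],[0.001,-0.036,0,0,0,0.333,1],[0.001,-0.035,0,0,0,0.333,1],[0.001,-0.036,0,0,0,0.333,1]],
])

```text
time: 21.9
tool_pos: [0.5106, 0.0418, 0.0591]
tool_rot: [0.001, 0.995, -0.097, 0.002]
contact_force: [2.0, -5.4, 5.7]
gripper_width: 0.238
grasp_force: 59.3
```

Request:
move_arm([
  [[0,-0.028,0,0,0,0.267,1],[0,0,0,0,0,0,1],[0,0,0,0,0,0,1],[0,0,0,0,0,0,1],[0,0,0,0,0,0,1],[0,0,0,0,0,0,1],[0,0,0,0,0,0,1],[0,0,0,0,0,0,1],[0,0,0,0,0,0,1],[0,0,0,0,0,0,1]],
])

```text
time: 23.15
tool_pos: [0.5114, 0.0451, 0.0591]
tool_rot: [0.001, 0.993, -0.116, 0.002]
contact_force: [2.2, -5.3, 5.2]
gripper_width: 0.232
grasp_force: 59.2
```

```bash
python3 -c "
from h import *
lever('w8')"
```

```text
23.15 [0.51139436 0.04509281 0.05906814] yaw -0.2324425643529763 0.2320095811147114 59.23201762139797 [ 2.17970039 -5.33709215  5.19737751]
hub [289.2  84. ] r 0.08200738119840541 turn 1.0112646211379417
hub2 [283.5  81.5] r 0.08291708920385663 turn 0.9848548491381948
knob [(array([285., 333.]), array([511.5,  44.9]), array([20.5, 23. ]))]
```

View pics/w8.png

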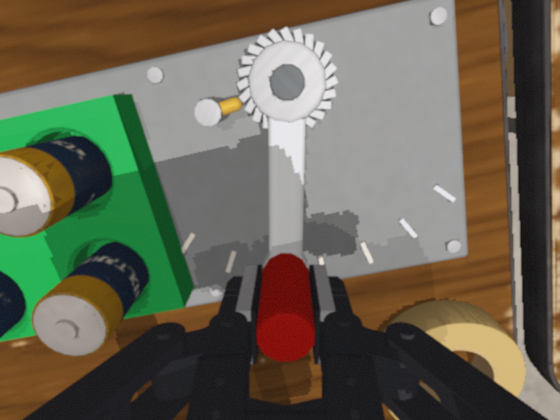

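The picture shows the lever arm straight down from the hub (288,82), with marks 0–2 at (444,193), (408,228), (367,252) passed, and 5 and 6 at (231,262), (188,243) still ahead.

```bash
python3 -W ignore -c "
from h import *
armturn('w8',[(444,193,0),(408,228,1),(367,252,2),(231,262,5),(188,243,6)])"
```

```text
arm 125 zmed 0.045786777681140305 dir deg 166.11463232549914
hub [ 0.59120831  0.02470441 -2.38919135] res 0.0005167347311350601 lever turn 0.994746688110622 line offset of hub 0.00037654602608569107
tcp turn 1.0024971257744664 0.08238938711151994
```

Request:
move_arm([
  [[0,-0.02,0,0,0,0.187,1],[0,-0.02,0,0,0,0.187,1],[0,0,0,0,0,0,1],[0,0,0,0,0,0,1],[0,0,0,0,0,0,1],[0,0,0,0,0,0,1],[0,0,0,0,0,0,1],[0,0,0,0,0,0,1],[0,0,0,0,0,0,1],[0,0,0,0,0,0,1]],
])

```text
time: 24.45
tool_pos: [0.5125, 0.0493, 0.059]
tool_rot: [0.001, 0.99, -0.144, 0.002]
contact_force: [2.1, -7.0, 5.9]
gripper_width: 0.242
grasp_force: 59.3
```

```bash
python3 -W ignore -c "
from h import *
lever('w9')
f=dict(np.load('w9.npz')); R=f['view'][:3,:3];t=f['view'][:3,3]; mk=[]
for k in (0,1,2,5,6):
    a=-2.3895-k*np.pi/12; c=R@np.array([.5912+.1025*np.cos(a),.0247+.1025*np.sin(a),.01])+t
    mk.append((int(c[0]/c[2]*f['f']+f['cx']),int(c[1]/c[2]*f['f']+f['cy']),k))
print(mk); armturn('w9',mk)"
```

```text
24.45 [0.51251528 0.04929898 0.05904293] yaw -0.288115561411759 0.24209747740185386 59.273111717775464 [ 2.09588562 -6.99158637  5.85410239]
hub [288.4  83.9] r 0.08208858726936534 turn 1.0643155452989959
hub2 [282.6  81.7] r 0.08288212860774077 turn 1.0373680988594494
knob [(array([286., 330.]), array([512.6,  49. ]), array([20.6, 23.1]))]
[(449, 185, 0), (415, 221, 1), (374, 247, 2), (239, 263, 5), (196, 246, 6)]
arm 125 zmed 0.04576708555073648 dir deg 163.33609668461412
hub [ 0.59114393  0.02478983 -2.38834148] res 0.0004821407508609904 lever turn 1.0440911518814566 line offset of hub 0.0004989449644255718
tcp turn 1.0554736192898204 0.08236945498107501
```

```bash
python3 -c "
from plant import manip
print(manip.job_done())"
```

```text
the job is handed in; nothing more can be done
None
```

I stood both D cells upright in the front nests, then swung the lever to about 1.045 rad (target 1.047, four clicks) with the fingers still holding the knob, and handed the job in at about 24.5 s; no verdict came back.

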